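# Rinse the glue brush and lay it on its rest

### The job

The flat glue brush has been pushed under the low shelf so that only its head sticks out: draw it out, put it down and let go of it clear of the shelf. Then take it again by its yellow handle, dip the bristle end into the open metal pot to more than half the pot's depth for a moment (hold only the handle, not the head), and lay the brush to dry on the green rest, its handle lying in both notches, and let go. Leave the pot standing upright where it is, and the other things on the bench undisturbed.

Things in the scene. Friction and masses are not known exactly. Their poses are not given: they have to be found in the camera images.
- brush: flat brush, 192 long overall: yellow handle 140 long, 18 wide, 16 thick, then the head. Origin: middle of the handle's length, on its underside. x points along the handle to the bristles, z is up. About 60 g. It starts lying flat on the bench, handle under the shelf, with the whole head and about 12 of the handle sticking out.
- brush_head: head of the brush, rigid with it: steel ferrule 24 long, 26 wide, 16 thick, then black bristles (rigid) 28 long, 24 wide, 14 thick. Origin: on the underside where the handle meets the ferrule; axes as the brush's.
- brush_tip (a point): middle of the bristles' end face, 122 from the handle's middle, 8 above the brush's underside
- ferrule (a point): middle of the steel ferrule, 82 from the handle's middle, 8 above the brush's underside
- handle_mid (a point): middle of the handle, 8 above the brush's underside
- handle_end (a point): rear end of the handle, 70 behind its middle
- shelf: fixed low dark wooden shelf, 180 deep (x), 280 wide (y), its board's underside 30 and top 42 above the bench, open at front and back, with leather pieces lying on its rear half up to 75 high. Origin: centre, on the bench. Its front edge is at x = -90 of its own frame and faces the robot.
- pot: loose open round aluminium pot (shown empty), 60 high, outer diameter 100 at the rim, inner 90 at the bottom, wall 3, bottom 4 thick, 0.4 kg. Origin: centre of its underside.
- pot_mouth (a point): centre of the pot's mouth, at the rim's height, 60 above the bench
- rest: fixed green brush rest: base plate 150 x 70 x 6 and two uprights 8 thick at x = -45 and x = +45, each with an open notch 36 wide (across y) whose floor is 38 above the bench, between horns rising to 52. Origin: centre, on the bench. A brush lies along its x, either way round.
- weight: dark steel disc, diameter 60, 24 high; origin centre of underside. Bystander.
- block: dark wooden block with two holes, 90 x 40 x 25; origin centre of underside. Bystander.
- screwdriver: screwdriver with a wooden handle, lying, about 200 long. Bystander.
- hammer: hammer with a wooden handle, lying, about 280 long. Bystander.
- tin: blue-banded tin, diameter 76, 105 high; origin centre of underside. Bystander.
- jar: small jar with a red cap, diameter 60, 70 high; origin centre of underside. Bystander.
There are look-alikes about, which are no part of the job. Leave any brown look-alike of the pot alone.

How it is judged:
By the outcome, as a careful person would: the job done as asked, in the order asked, and still so for the second after the job is handed in, with the robot touching nothing.
It also fails if it takes over 72 s, if anything falls off the work surface, if the arm or the gripper's body presses on something with over 40 N, if the wrist force passes 120 N, or if a joint passes its speed limit or range.

### The arm

A 6-joint arm with a two-finger parallel gripper is mounted at the origin on the work surface. World frame = base frame: x ahead of the robot, y to its left, z up, the work surface at z = 0. Lengths are in mm, angles in rad, forces in N, time in s.
With the tool pointing down it reaches from about 350 to 875 mm from the base axis. Payload 4.2 kg.
Tool frame: the origin (TCP) lies on the centre line of the jaws, within the pads' length; the fingertips stand 11 mm ahead of it and the grasp point (between the pads) lies 8 mm behind it; z points along the fingers, y is the direction in which the jaws open and shut (so a half turn about z gives the same grasp; the last joint's range is limited). The gripper opens to 85 mm and grips with 20 to 120 N. Pads are 22 mm wide; open, the fingers measure 114 mm over their backs; the gripper's body (76 mm by 85 mm) begins 54 mm behind the grasp point. The pads swing forward as they close: fully open they stand 13 mm farther back than shut.
Start: joints at [-0.877, 0.385, 0.008, 0, -1.194, -0.259], TCP at [263.28, -566.818, 242.312] pointing down, gripper open.
Joint ranges: [-3.14, 3.14], [-1.21, 2.06], [-1.07, 1.41], [-3.16, 2.05], [-2.99, -0.16], [-3.1, 3.1]. Speed limits (rad/s): [2.79, 2.79, 3.14, 3.14, 3.14, 3.14].

### API

Orientations are given as a unit quaternion [w, x, y, z].
In Python, from plant import monitor, eyes, job gives the robot as it stands.
- The arm moves only by the shell command python3 -m creep 'ROWS' [OPENING] [FORCE]. ROWS is text: rows parted by semicolons, each of 4 numbers parted by spaces: the shift along the tool's x, y, z in mm, then the turn about the tool's z in degrees. In form: dx dy dz turn; .... A call has exactly 10 rows; each row is the pose to reach, as a shift and turn from the pose measured when the call began, along the tool's axes at that moment; what a row does not reach only later rows make up. A row lasts 1/8 s, in which the tool goes at most 62.5 mm and 10.7 degrees, less where a joint would pass 70% of its speed; a pose out of reach is approached as far as the arm can. A call with a gripper value outside its range is refused whole. OPENING is the opening, from 0 (shut) to 1 (fully open), set as the call begins (- or left out, the last holds). The fingers move at their own pace and stop on an object; FORCE is the grip in N (left out, the last holds). Time passes only in rows, so rows that repeat a pose let the fingers close, or fill a call up. It gives the time, the measured TCP pose, the force and the opening at its end, in the units of the state.
- monitor.state(): the state, without advancing time (a new reading comes with each control period).
- eyes.snapshot(name): name is "scene" or "top"; returns a dict with "img" (420x560x3 uint8, blue, green, red), "fx", "fy", "cx", "cy" (pixels), "distortion" ([k1, k2, p1, p2, k3] as OpenCV has them; the pictures are not rectified), "position" and "attitude" of the camera in the world. Camera axes: x right, y down, z forward; pixel columns grow to the right and rows downward; lengths in mm; the calibration is good to about 2 mm. A picture is of the moment at which its call begins. There is no depth.
- job.hand_in(): hands the job in, once; it reports no verdict.
The state is a dict: "t": time; "joints": joint angles; "joint_vel": joint speeds; "joint_torque": joint torques, N m; "position": TCP position; "eef_rot": TCP orientation; "contact_force": force on the tool from outside, world axes, zero at the start; "torque": the same for the moment, N m; "opening": finger opening in mm.
Only numpy, scipy, OpenCV 4.12 (cv2) and the standard library are available. Lean on these libraries where they do the work, as an engineer would, in place of code of your own. Each camera call takes 0.05 s, during which the arm holds its last target.

## Working session

There is one attempt and no reset: what is moved stays moved. The work goes in short steps, Python scripts to look and compute and a shell command to move; the robot and the scene stay as the last step left them, time stands still between calls to the robot, and variables do not carry over. Pictures are saved under pics/ and viewed, and the job is handed in when it is done.

```bash
ls; mkdir -p pics; python3 - <<'E'
from plant import monitor, eyes
import cv2
print(monitor.state())
for n in("scene","top"):
    s=eyes.snapshot(n); cv2.imwrite(f"pics/{n}0.png",s["img"]); print({k:v for k,v in s.items() if k!="img"})
E
```

```text
pics
{'t': 0.0, 'joints': array([-8.77360754e-01,  3.85546299e-01,  6.62374361e-03, -4.68954000e-04,
       -1.19397577e+00, -2.58586153e-01]), 'joint_vel': array([-0.00207304,  0.0007483 , -0.00013868,  0.00099341,  0.00047941,
        0.00048449]), 'joint_torque': array([ 5.68900177e-04, -3.92290306e+01,  1.88404673e+01,  4.18620855e+00,
       -4.55942049e-03,  8.69607618e-06]), 'position': array([ 263.06844182, -566.33062696,  241.23137856]), 'eef_rot': array([-2.87899058e-04, -2.15631086e-01,  9.76474312e-01,  1.03402443e-03]), 'contact_force': array([ 0.02577253,  0.76990822, -0.07826369]), 'torque': array([-0.0125455 ,  0.05798355,  0.05165473]), 'opening': 85.4728748923552}
{'fx': 444.88406547157604, 'fy': 444.88406547157604, 'cx': 274.9874912713035, 'cy': 205.78566207421943, 'distortion': array([0.04766778, 0.        , 0.        , 0.        , 0.        ]), 'position': array([ 855.8671167 ,  553.01927144, 1063.3334928 ]), 'attitude': array([-0.07336406,  0.22914142,  0.93173757, -0.27198717])}
{'fx': 484.71455872025393, 'fy': 484.71455872025393, 'cx': 278.8118952421235, 'cy': 215.9927360808109, 'distortion': array([-0.09724377,  0.        ,  0.        ,  0.        ,  0.        ]), 'position': array([ 401.61499393,  -20.26561706, 1466.8049574 ]), 'attitude': array([-0.05037469,  0.70979305, -0.70174607,  0.03476587])}
```

View pics/scene0.png

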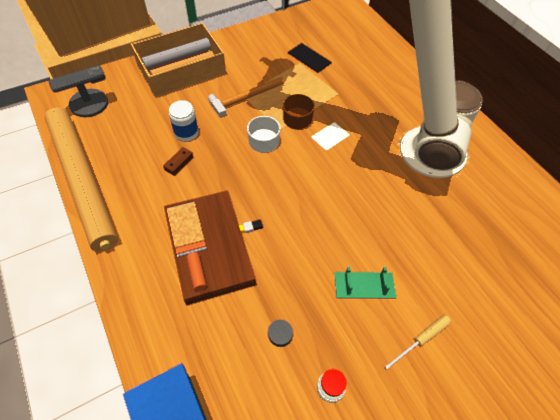

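View pics/top0.png

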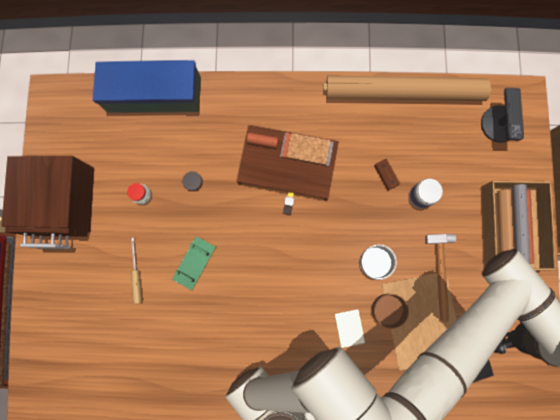

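The top view shows the brush head near (289,203) in front of the shelf, the aluminium pot at (378,262), the brown look-alike at (390,311) and the rest at (194,263). Next I'll enlarge these.

```bash
cat > h.py <<'E'
import numpy as np, cv2
from scipy.spatial.transform import Rotation as R
from plant import monitor, eyes
def rot(q): return R.from_quat([q[1],q[2],q[3],q[0]])
class Cam:
    def __init__(s,n):
        d=eyes.snapshot(n); s.img=d["img"]; s.K=np.array([[d["fx"],0,d["cx"]],[0,d["fy"],d["cy"]],[0,0,1]])
        s.D=np.array(d["distortion"]); s.p=np.array(d["position"]); s.R=rot(d["attitude"]).as_matrix()
    def back(s,uv,z):
        u=cv2.undistortPoints(np.array(uv,float).reshape(-1,1,2),s.K,s.D).reshape(-1,2)
        r=np.c_[u,np.ones(len(u))]@s.R.T
        return s.p+r*((z-s.p[2])/r[:,2])[:,None]
    def proj(s,P):
        P=np.array(P,float).reshape(-1,3)
        rv,_=cv2.Rodrigues(s.R.T); return cv2.projectPoints(P,rv,-s.R.T@s.p,s.K,s.D)[0].reshape(-1,2)
def crop(img,x0,y0,w,h,k,name):
    c=cv2.resize(img[y0:y0+h,x0:x0+w],None,fx=k,fy=k,interpolation=cv2.INTER_CUBIC)
    cv2.imwrite("pics/"+name,c)
E
python3 - <<'E'
from h import *
t=Cam("top"); s=Cam("scene")
a=cv2.resize(t.img[180:220,265:315],None,fx=8,fy=8,interpolation=2)
b=cv2.resize(s.img[205:245,225:275],None,fx=8,fy=8,interpolation=2)
cv2.imwrite("pics/brush1.png",np.hstack([a,b]))
a=cv2.resize(t.img[225:300,160:230],None,fx=5,fy=5,interpolation=2)
b=cv2.resize(s.img[255:330,325:405],None,fx=5,fy=5,interpolation=2)
cv2.imwrite("pics/rest1.png",np.hstack([a,b]))
a=cv2.resize(t.img[230:300,345:415],None,fx=5,fy=5,interpolation=2)
b=cv2.resize(s.img[105:175,230:300],None,fx=5,fy=5,interpolation=2)
cv2.imwrite("pics/pot1.png",np.hstack([a,b]))
E
```

```text
(no output)
```

View pics/brush1.png

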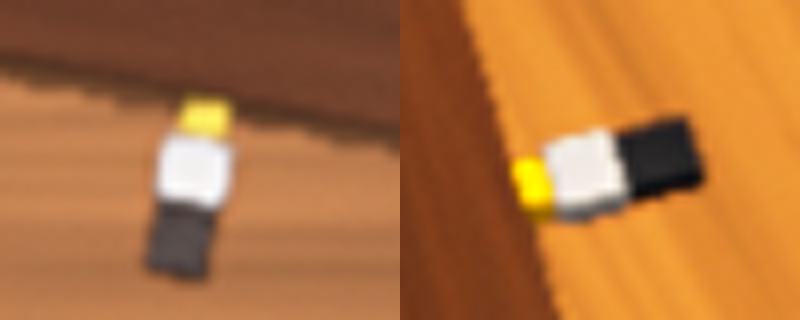

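View pics/rest1.png

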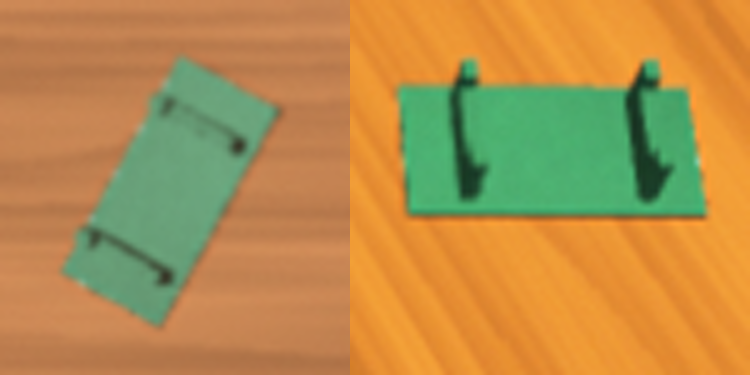

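View pics/pot1.png

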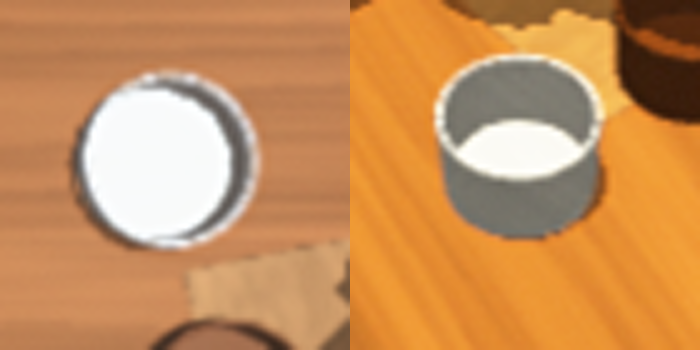

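```bash
cat > m.py <<'E'
from h import *
t=Cam("top"); s=Cam("scene")
def cv(pts,o,k,off=0): return [(o[0]+(u-off+.5)/k-.5,o[1]+(v+.5)/k-.5) for u,v in pts]
np.set_printoptions(precision=1,suppress=True)
T=t.back(cv([(145,268),(208,278),(160,200),(216,206),(162,135),(234,143),(178,132),(230,137),(183,97),(234,99)],(265,180),8),15)
print("brush top",T)
S=s.back(cv([(690,117),(704,185),(615,130),(630,198),(545,148),(556,215)],(225,205),8,400),15); print("scene",S)
r1=t.back(cv([(182,57),(280,108),(160,326),(63,272)],(160,225),5),6); print("rest",r1,r1.mean(0))
r2=s.back(cv([(399,87),(687,87),(706,215),(410,214)],(325,255),5,350),6); print(r2,r2.mean(0))
for r in (r1,r2):print([np.linalg.norm(r[i]-r[(i+1)%4]) for i in range(4)])
p1=t.back(cv([(168,160),(77,160),(259,160)],(345,230),5),60);print("pot",p1)
p2=s.back(cv([(518,117),(434,117),(602,117)],(230,105),5,350),60);print(p2)
# shelf corners top z=42
print("shelf",t.back([(238,183),(329,199),(338,141),(248,126)],42))
print("shelf scene",s.back([(164,203),(225,193),(255,286),(187,300)],42))
E
python3 m.py
```

```text
brush top [[586.3   1.4  15. ]
 [582.7 -22.4  15. ]
 [612.2  -4.   15. ]
 [610.2 -25.2  15. ]
 [637.1  -4.5  15. ]
 [634.3 -31.8  15. ]
 [638.3 -10.5  15. ]
 [636.6 -30.2  15. ]
 [651.8 -12.3  15. ]
 [651.2 -31.6  15. ]]
scene [[585.2 -15.9  15. ]
 [593.1  10.3  15. ]
 [610.3 -23.1  15. ]
 [617.6   3.3  15. ]
 [634.6 -27.7  15. ]
 [642.7  -2.3  15. ]]
rest [[514.5 264.3   6. ]
 [484.2 203.5   6. ]
 [352.  272.8   6. ]
 [383.2 333.    6. ]] [433.5 268.4   6. ]
[[486.1 208.2   6. ]
 [354.3 276.4   6. ]
 [387.1 337.1   6. ]
 [517.8 269.    6. ]] [436.3 272.7   6. ]
[np.float64(67.95779243884954), np.float64(149.34930138416735), np.float64(67.86850773746372), np.float64(148.1417340907441)]
[np.float64(148.38509187001375), np.float64(68.99972192591314), np.float64(147.3417224543649), np.float64(68.52059383850245)]
pot [[ 441.8 -277.3   60. ]
 [ 441.3 -224.5   60. ]
 [ 442.2 -330.3   60. ]]
[[ 445.6 -274.1   60. ]
 [ 490.6 -297.2   60. ]
 [ 400.6 -250.9   60. ]]
shelf [[ 672.3  135.9   42. ]
 [ 626.3 -136.2   42. ]
 [ 804.  -163.6   42. ]
 [ 849.1  109.7   42. ]]
shelf scene [[ 802.6 -168.5   42. ]
 [ 642.  -122.6   42. ]
 [ 690.5  161.8   42. ]
 [ 850.   118.3   42. ]]
```

```bash
cat > go.py <<'E'
import sys; from h import *
# usage: go.py x y z yaw  -> tool-axis shift & turn
np.set_printoptions(precision=1,suppress=True)
st=monitor.state(); M=rot(st["eef_rot"]).as_matrix(); p=st["position"]
yaw=np.degrees(np.arctan2(M[1,0],M[0,0]))
print("t %.2f"%st["t"],"p",p,"yaw %.1f"%yaw,"zdir",np.round(M[:,2],3),"F",st["contact_force"],"open %.1f"%st["opening"],"q",np.round(st["joints"],2))
a=list(map(float,sys.argv[1:]))
for i in range(0,len(a),4):
    d=M.T@(np.array(a[i:i+3])-p); tr=-(((a[i+3]-yaw)+180)%360-180)
    print("target",a[i:i+4],"-> d",d,"turn %.1f"%tr)
E
python3 go.py 624.6 -14.2 110 169
```

```text
t 0.30 p [ 263.2 -566.7  241.9] yaw -155.1 zdir [-0.  0. -1.] F [-1.  -0.7 -0.2] open 85.4 q [-0.9  0.4  0.  -0.  -1.2 -0.3]
target [624.6, -14.2, 110.0, 169.0] -> d [-560.5  348.8  132.1] turn 35.9
```

```bash
python3 -m creep '-28 17 3 2; -84 52 10 5; -140 87 20 9; -196 122 30 13; -252 157 42 17; -308 192 55 21; -364 227 68 25; -420 262 80 29; -470 293 90 33; -510 318 100 35.9' 0.65 40; python3 go.py 624.6 -14.2 110 169 624.6 -14.2 60 169
```

```text
t: 1.55
position: [585.2, -73.2, 144.9]
eef_rot: [0.0, 0.096, 0.995, 0.0]
contact_force: [1.0, -0.1, 0.3]
opening: 55.3
t 1.55 p [585.2 -73.2 144.9] yaw 168.9 zdir [ 0.  0. -1.] F [ 1.  -0.1  0.3] open 55.3 q [ 0.1  0.4 -0.2 -0.  -0.9 -1.9]
target [624.6, -14.2, 110.0, 169.0] -> d [-27.3  65.4  34.9] turn -0.1
target [624.6, -14.2, 60.0, 169.0] -> d [-27.3  65.4  84.9] turn -0.1
```

```bash
python3 -m creep '-8 20 5 0; -18 43 15 0; -27 65.5 30 0; -27 65.5 45 0; -27 65.5 60 0; -27 65.5 75 0; -27 65.5 85 0; -27 65.5 85 0; -27 65.5 85 0; -27 65.5 85 0' ; python3 - <<'E'
from h import *
t=Cam("top"); s=Cam("scene")
a=cv2.resize(t.img[170:230,255:325],None,fx=5,fy=5,interpolation=2)
b=cv2.resize(s.img[165:245,210:290],None,fx=4,fy=4,interpolation=2)[:300]
cv2.imwrite("pics/b2.png",np.hstack([a,b]))
E
python3 go.py 624.6 -14.2 14 169
```

```text
t: 2.8
position: [624.8, -14.0, 60.6]
eef_rot: [0.001, 0.096, 0.995, 0.0]
contact_force: [-0.9, -0.1, 0.2]
opening: 55.6
t 2.90 p [624.7 -14.   60.5] yaw 168.9 zdir [ 0.  0. -1.] F [0.  0.2 0.6] open 55.7 q [ 0.2  0.6 -0.2 -0.  -0.8 -2. ]
target [624.6, -14.2, 14.0, 169.0] -> d [ 0.1 -0.3 46.5] turn -0.1
```

View pics/b2.png

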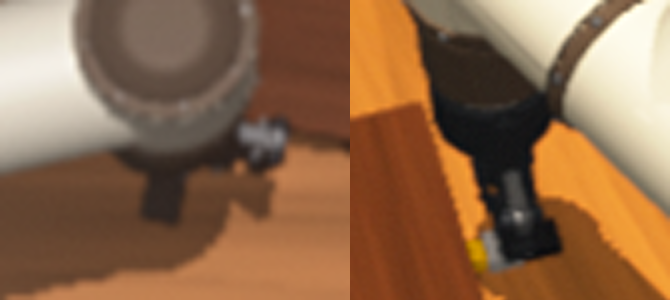

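The gripper straddles the head, with the ferrule under the jaws and the yellow handle stub beside the shelf edge. I'll lower it and close.

```bash
python3 -m creep '0 0 12 0; 0 0 25 0; 0 0 36 0; 0 0 43 0; 0 0 46 0; 0 0 46 0; 0 0 46 0; 0 0 46 0; 0 0 46 0; 0 0 46 0' ; python3 -m creep '0 0 0 0; 0 0 0 0; 0 0 0 0; 0 0 0 0; 0 0 0 0; 0 0 0 0; 0 0 0 0; 0 0 0 0; 0 0 0 0; 0 0 0 0' 0.1 70; python3 go.py 477 14.5 14 169
```

```text
t: 4.15
position: [624.8, -13.9, 14.7]
eef_rot: [0.001, 0.096, 0.995, 0.001]
contact_force: [-0.8, 0.3, -0.4]
opening: 55.4
t: 5.4
position: [625.0, -13.9, 15.1]
eef_rot: [0.001, 0.096, 0.995, 0.001]
contact_force: [-0.5, 0.1, 4.3]
opening: 23.6
t 5.40 p [625.  -13.9  15.1] yaw 168.9 zdir [ 0.  0. -1.] F [-0.5  0.1  4.3] open 23.6 q [ 0.2  0.6 -0.2 -0.  -0.7 -2. ]
target [477.0, 14.5, 14.0, 169.0] -> d [150.7  -0.5   0.7] turn -0.1
```

```bash
python3 -m creep '4 0 -1 0; 15 0 -1 0; 32 0 -1 0; 52 0 -1 0; 74 0 -1 0; 96 0 -1 0; 118 0 -1 0; 138 0 -1 0; 154 0 -1 0; 160 0 -1 0' ; python3 - <<'E'
from h import *
t=Cam("top"); s=Cam("scene")
a=cv2.resize(t.img[170:250,245:345],None,fx=4,fy=4,interpolation=2)
b=cv2.resize(s.img[165:265,210:310],None,fx=4,fy=4,interpolation=2)[:320]
cv2.imwrite("pics/b3.png",np.hstack([a,b]))
E
python3 go.py 540 0 90 349
```

```text
t: 6.65
position: [466.3, 16.7, 15.5]
eef_rot: [0.0, 0.096, 0.995, 0.0]
contact_force: [0.8, 0.4, -0.5]
opening: 24.2
t 6.75 p [467.2  16.8  15.6] yaw 169.0 zdir [ 0.  0. -1.] F [-0.1  0.4 -0. ] open 24.0 q [ 0.4  0.4 -0.6  0.  -0.5 -2.1]
target [540.0, 0.0, 90.0, 349.0] -> d [-74.8  -2.5 -74.3] turn 180.0
```

View pics/b3.png

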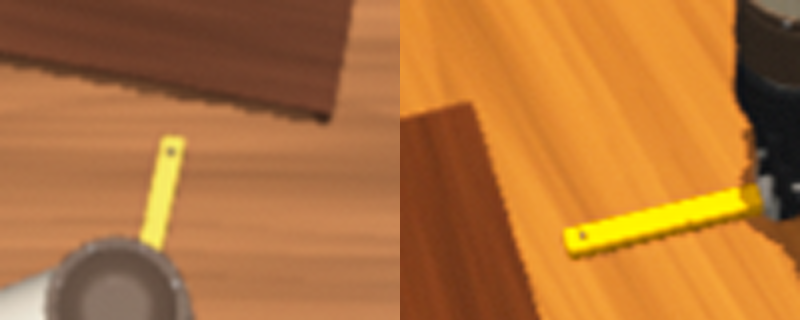

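The brush is out, with its tail about 30 mm in front of the shelf edge. I'll lift it, turn it half round so the head faces the shelf, and set it down.

```bash
python3 -m creep '0 0 -12 0; 0 0 -35 0; 0 0 -60 -5; 0 0 -75 -15; 0 0 -75 -25; 0 0 -75 -35; 0 0 -75 -45; 0 0 -75 -55; 0 0 -75 -65; -5 0 -75 -75' ;  python3 go.py 540 0 90 349; 
```

```text
t: 8.0
position: [472.4, 15.7, 91.4]
eef_rot: [0.001, -0.532, 0.847, -0.0]
contact_force: [0.4, -0.3, -0.7]
opening: 23.8
t 8.00 p [472.4  15.7  91.4] yaw -115.7 zdir [ 0.  0. -1.] F [ 0.4 -0.3 -0.7] open 23.8 q [ 0.4  0.3 -0.6  0.  -0.7 -0.8]
target [540.0, 0.0, 90.0, 349.0] -> d [-15.2 -67.7   1.6] turn -104.7
```

```bash
python3 -m creep '-1 -5 0 -9; -2 -11 0 -19.5; -4 -18 0 -30; -6 -26 0 -40.5; -8 -34 0 -51; -10 -43 0 -61.5; -12 -52 0 -72; -14 -60 0 -82.5; -15 -66 0 -93; -15 -68 0 -103.5' ;  python3 go.py 540 0 16 349; 
```

```text
t: 9.25
position: [541.2, -0.5, 92.4]
eef_rot: [-0.001, 0.995, -0.104, 0.002]
contact_force: [0.2, -0.6, -0.2]
opening: 23.9
t 9.25 p [541.2  -0.5  92.4] yaw -11.9 zdir [ 0.  0. -1.] F [ 0.2 -0.6 -0.2] open 23.9 q [ 0.3  0.4 -0.4 -0.  -0.8  1.1]
target [540.0, 0.0, 16.0, 349.0] -> d [-1.6 -0.1 76.4] turn -0.9
```

```bash
python3 -m creep '0 0 10 0; 0 0 25 0; 0 0 42 0; 0 0 58 0; 0 0 69 0; 0 0 74 0; 0 0 76.5 0; 0 0 76.5 0; 0 0 76.5 0; 0 0 76.5 0' ;  python3 -m creep '0 0 0 0; 0 0 0 0; 0 0 0 0; 0 0 0 0; 0 0 -5 0; 0 0 -25 0; 0 0 -50 0; 0 0 -75 0; -35 0 -90 0; -70 0 -100 0' 0.65 40; python3 - <<'E'
from h import *
t=Cam("top"); s=Cam("scene")
a=cv2.resize(t.img[170:270,245:345],None,fx=4,fy=4,interpolation=2)
b=cv2.resize(s.img[165:265,210:310],None,fx=4,fy=4,interpolation=2)
cv2.imwrite("pics/b4.png",np.hstack([a,b]))
E
python3 go.py 435 20 60 349
```

```text
t: 10.5
position: [541.8, -0.3, 16.3]
eef_rot: [-0.001, 0.995, -0.104, 0.002]
contact_force: [-0.5, 0.2, -1.0]
opening: 23.8
t: 11.75
position: [472.4, 14.1, 116.9]
eef_rot: [-0.001, 0.995, -0.104, 0.003]
contact_force: [1.0, 0.4, 0.3]
opening: 55.5
t 11.85 p [470.1  14.  117.2] yaw -11.9 zdir [ 0.  0. -1.] F [ 0.2  0.3 -0.5] open 55.6 q [ 0.4  0.3 -0.5 -0.  -0.8  1. ]
target [435.0, 20.0, 60.0, 349.0] -> d [-35.9   1.5  57. ] turn -0.9
```

View pics/b4.png

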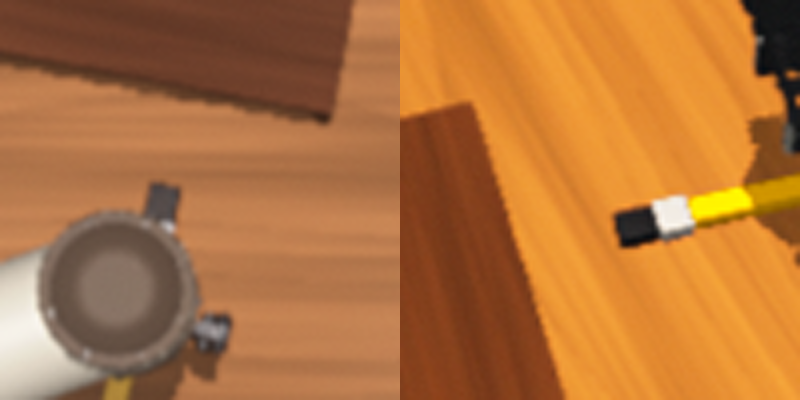

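The brush lies clear of the shelf with its head towards it. Its bristle end is at about (166,185) in the top crop and (617,230) in the scene crop.

```bash
cat > m2.py <<'E'
from h import *
np.set_printoptions(precision=1,suppress=True)
t=Cam("top"); s=Cam("scene")
def cv(pts,o,k,off=0): return [(o[0]+(u-off+.5)/k-.5,o[1]+(v+.5)/k-.5) for u,v in pts]
print(t.back(cv([(150,183),(182,187)],(245,170),4),15).mean(0))
for pr in ([(613,212),(622,247)],[(650,204),(660,238)],[(690,197),(696,227)]):
    print(s.back(cv(pr,(210,165),4,400),12).mean(0))
E
python3 m2.py
```

```text
[577.8  -9.1  15. ]
[580.7  -5.6  12. ]
[554.7   0.3  12. ]
[528.   6.  12.]
```

```bash
python3 -m creep '-12 0 5 0; -26 0.5 20 0; -36 0.5 40 0; -37.5 0.5 60 0; -37.5 0.5 78 0; -37.5 0.5 92 0; -37.5 0.5 99 0; -37.5 0.5 100 0; -37.5 0.5 100 0; -37.5 0.5 100 0'; python3 go.py 433.8 21.5 17 348.3;  python3 -m creep '0 0 0 0; 0 0 0 0; 0 0 0 0; 0 0 0 0; 0 0 0 0; 0 0 0 0; 0 0 0 0; 0 0 -5 0; 0 0 -5 0; 0 0 -5 0' 0.05 30; python3 go.py 433.8 21.5 17 348.3
```

```text
t: 13.2
position: [437.2, 21.7, 17.0]
eef_rot: [-0.002, 0.995, -0.103, 0.004]
contact_force: [-0.6, -0.1, -0.5]
opening: 55.8
t 13.20 p [437.2  21.7  17. ] yaw -11.8 zdir [ 0.  0. -1.] F [-0.6 -0.1 -0.5] open 55.8 q [ 0.4  0.4 -0.7  0.  -0.5  0.9]
target [433.8, 21.5, 17.0, 348.3] -> d [-3.3  0.9 -0. ] turn -0.1
t: 14.45
position: [437.1, 21.6, 21.9]
eef_rot: [-0.002, 0.995, -0.103, 0.004]
contact_force: [0.2, 0.7, -1.6]
opening: 17.0
t 14.45 p [437.1  21.6  21.9] yaw -11.9 zdir [ 0.  0. -1.] F [ 0.2  0.7 -1.6] open 17.0 q [ 0.4  0.4 -0.7  0.  -0.5  0.9]
target [433.8, 21.5, 17.0, 348.3] -> d [-3.2  0.8  4.9] turn -0.2
```

```bash
python3 -m creep '3 0 0 0; 12 0 0 0; 26 0 0 0; 43 0 0 0; 60 0 0 0; 74 0 0 0; 84 0 0 0; 89 0 0 0; 90 0 0 0; 90 0 0 0';  python3 - <<'E'
from h import *
t=Cam("top"); s=Cam("scene")
a=cv2.resize(t.img[170:270,245:345],None,fx=4,fy=4,interpolation=2)
b=cv2.resize(s.img[165:265,210:310],None,fx=4,fy=4,interpolation=2)
cv2.imwrite("pics/b5.png",np.hstack([a,b]))
E
python3 go.py
```

```text
t: 15.7
position: [524.7, 3.1, 22.5]
eef_rot: [-0.002, 0.995, -0.103, 0.003]
contact_force: [0.2, 0.2, 0.4]
opening: 17.1
t 15.80 p [524.7   3.2  22.5] yaw -11.8 zdir [ 0.  0. -1.] F [-0.2 -0.5 -1.4] open 17.2 q [ 0.3  0.5 -0.5  0.  -0.6  1.1]
```

View pics/b5.png

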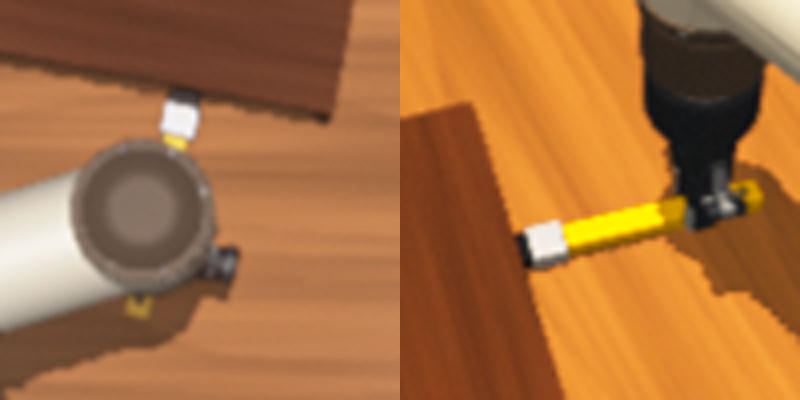

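About 8 mm of the bristles still shows, so roughly 20 mm is under the edge. I'll raise the grip along the arc so the edge levers the head down.

```bash
python3 -m creep '0 0 -4 0; 0 0 -8 0; 0 0 -13 0; 0 0 -18 0; 0 0 -24 0; 0.5 0 -30 0; 2 0 -38 0; 4 0 -46 0; 5 0 -53 0; 5 0 -53 0' - 25; python3 - <<'E'
from h import *
t=Cam("top"); s=Cam("scene")
a=cv2.resize(t.img[170:270,245:345],None,fx=4,fy=4,interpolation=2)
b=cv2.resize(s.img[165:265,210:310],None,fx=4,fy=4,interpolation=2)
cv2.imwrite("pics/b6.png",np.hstack([a,b]))
E
python3 go.py
```

```text
t: 17.05
position: [529.4, 2.1, 76.2]
eef_rot: [-0.002, 0.995, -0.103, 0.004]
contact_force: [-0.4, -0.1, -1.1]
opening: 16.8
t 17.15 p [529.3   2.1  75.7] yaw -11.8 zdir [ 0.  0. -1.] F [-0.2  1.2 -1.7] open 17.1 q [ 0.3  0.4 -0.4  0.  -0.7  1.1]
```

View pics/b6.png

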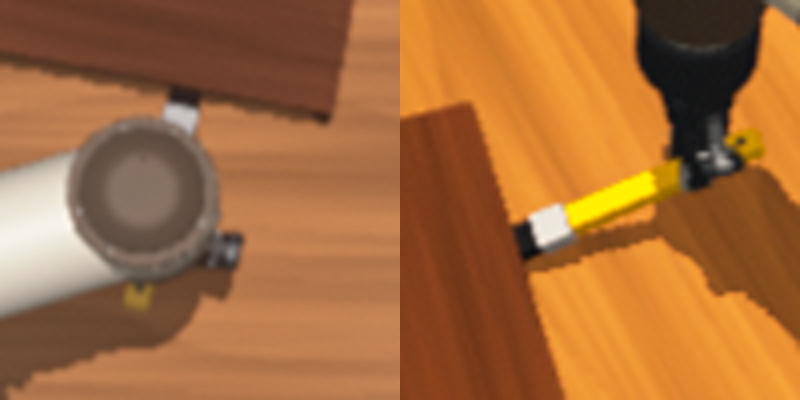

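The brush is pivoting in the jaws as planned, so I'll continue to about 47°.

```bash
python3 -m creep '2 0 0 0; 4 0 -5 0; 6 0 -10 0; 10 0 -20 0; 15.5 0 -30 0; 22 0 -39 0; 26 0 -44 0; 29 0 -48 0; 33 0 -52 0; 33 0 -52 0' - 25; python3 - <<'E'
from h import *
t=Cam("top"); s=Cam("scene")
a=cv2.resize(t.img[170:270,245:345],None,fx=4,fy=4,interpolation=2)
b=cv2.resize(s.img[165:265,210:310],None,fx=4,fy=4,interpolation=2)
cv2.imwrite("pics/b7.png",np.hstack([a,b]))
E
python3 go.py
```

```text
t: 18.4
position: [561.5, -4.8, 128.2]
eef_rot: [-0.002, 0.995, -0.103, 0.004]
contact_force: [-1.1, -1.0, 0.1]
opening: 17.3
t 18.50 p [561.2  -4.8 127.9] yaw -11.8 zdir [ 0.  0. -1.] F [-1.2  1.4 -2. ] open 17.0 q [ 0.3  0.4 -0.3 -0.  -0.9  1.1]
```

View pics/b7.png

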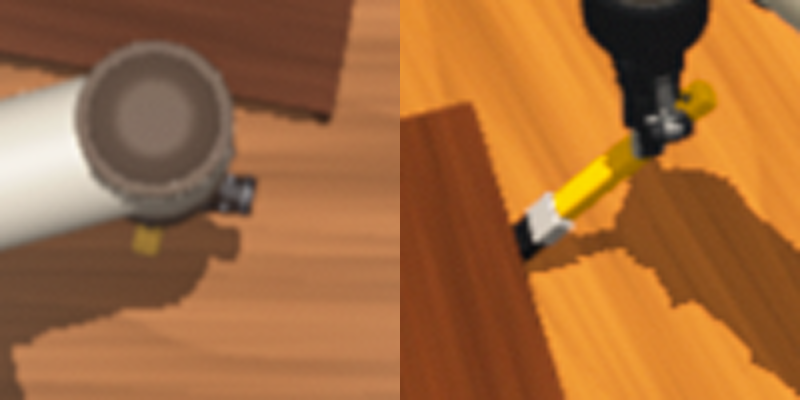

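```bash
python3 -m creep '0 0 0 0; -1 0 -0.5 0; -8 0 -6 0; -20 0 -18 0; -35 0 -33 0; -52 0 -50 0; -65 0 -68 0; -72 0 -80 0; -75 0 -85 0; -75 0 -85 0' - 70; python3 - <<'E'
from h import *
t=Cam("top"); s=Cam("scene")
a=cv2.resize(t.img[170:270,245:345],None,fx=4,fy=4,interpolation=2)
b=cv2.resize(s.img[125:225,210:310],None,fx=4,fy=4,interpolation=2)
cv2.imwrite("pics/b8.png",np.hstack([a,b]))
E
python3 go.py 443.5 -140 212 270
```

```text
t: 19.75
position: [487.2, 10.5, 212.6]
eef_rot: [-0.002, 0.995, -0.103, 0.004]
contact_force: [0.6, 0.6, -0.9]
opening: 15.8
t 19.85 p [487.1  10.3 211.8] yaw -11.9 zdir [ 0.  0. -1.] F [-0.2 -0.2 -1.1] open 15.6 q [ 0.4  0.2 -0.4  0.  -1.   1. ]
target [443.5, -140.0, 212.0, 270.0] -> d [-11.8 156.1  -0.9] turn 78.1
```

View pics/b8.png

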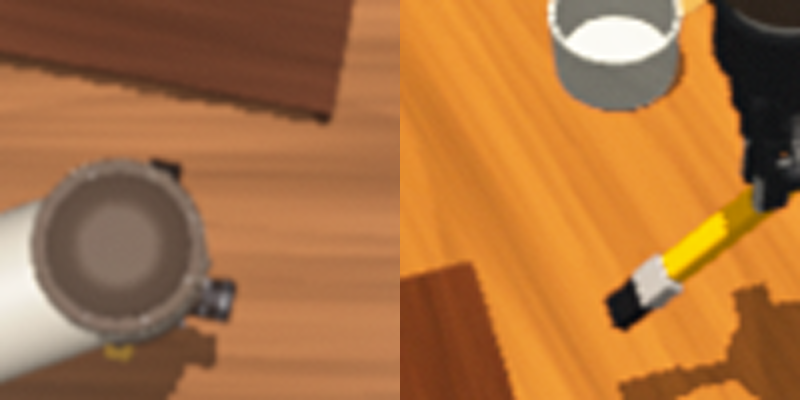

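```bash
cat > fit.py <<'E'
from h import *
import sys
np.set_printoptions(precision=0,suppress=True)
o=(210,125);k=4;off=400
s=Cam("scene"); st=monitor.state(); p=st["position"]; M=rot(st["eef_rot"]).as_matrix()
a=M[:,0]; l=M[:,1]
P=p-np.array([0,0,7.])
for th in (36,40,44,48,52):
    c,sn=np.cos(np.radians(th)),np.sin(np.radians(th))
    d=a*c-np.array([0,0,sn]); n=np.cross(l,d); n*=np.sign(n[2])
    pts=[P+146*d+7*n+12*l*e for e in(-1,1)]+[P+146*d-7*n+12*l*e for e in(-1,1)]+[P+94*d+8*n+9*l*e for e in(-1,1)]
    uv=(s.proj(pts)-o+.5)*k-.5+[off,0]
    print(th,uv.reshape(-1), "tip",P+146*d)
E
python3 fit.py
```

```text
36 [577. 318. 568. 288. 590. 325. 581. 295. 640. 272. 632. 249.] tip [603. -14. 120.]
40 [587. 324. 577. 293. 601. 329. 591. 299. 645. 276. 638. 253.] tip [597. -13. 111.]
44 [597. 328. 587. 298. 612. 333. 602. 303. 651. 279. 644. 256.] tip [590. -11. 104.]
48 [608. 332. 598. 302. 623. 336. 614. 306. 658. 282. 650. 259.] tip [583. -10.  97.]
52 [619. 335. 609. 305. 635. 338. 626. 309. 665. 285. 657. 262.] tip [575.  -8.  90.]
```

The tilt comes out at about 49–50°, with the tip about 94 mm ahead of and 118 mm below the TCP. Now over to the pot.

```bash
python3 go.py 443.5 -185 214 270; python3 -m creep '-1 8 0 4; -1 25 0 13; -2 48 0 23; -2 72 0 33; -2 98 0 43; -2 125 0 53; -2 150 0 62; -2 174 0 70; -2 192 0 76; -2 200 0 78.1'; python3 go.py 443.5 -185 214 270
```

```text
t 19.90 p [487.1  10.3 211.6] yaw -11.9 zdir [ 0.  0. -1.] F [-0.   0.9 -1.1] open 15.1 q [ 0.4  0.2 -0.4  0.  -1.   1. ]
target [443.5, -185.0, 214.0, 270.0] -> d [ -2.5 200.1  -3.1] turn 78.1
t: 21.15
position: [443.8, -185.9, 210.2]
eef_rot: [0.003, -0.707, 0.708, -0.001]
contact_force: [-0.1, 0.3, -0.5]
opening: 15.4
t 21.15 p [ 443.8 -185.9  210.2] yaw -90.1 zdir [ 0.  0. -1.] F [-0.1  0.3 -0.5] open 15.4 q [-0.1  0.2 -0.4 -0.  -1.   0.1]
target [443.5, -185.0, 214.0, 270.0] -> d [-0.9  0.3 -3.8] turn -0.1
```

```bash
python3 - <<'E'
from h import *
t=Cam("top"); s=Cam("scene")
a=cv2.resize(t.img[210:310,310:410],None,fx=4,fy=4,interpolation=2)
b=cv2.resize(s.img[65:165,215:315],None,fx=4,fy=4,interpolation=2)
cv2.imwrite("pics/d1.png",np.hstack([a,b]))
E
```

```text
(no output)
```

View pics/d1.png

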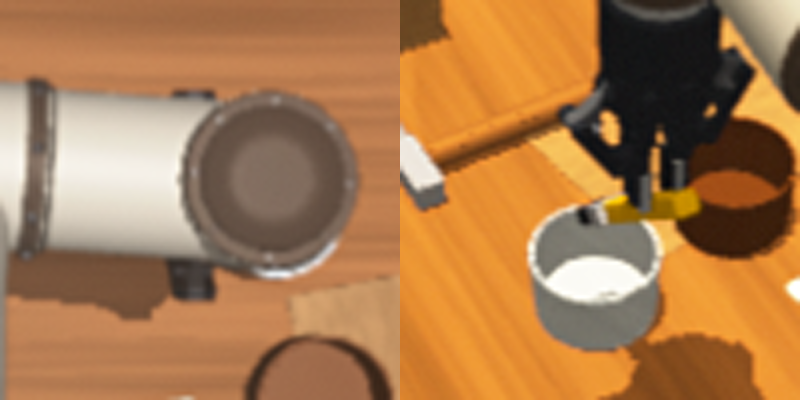

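```bash
python3 - <<'E'
from h import *
s=Cam("scene")
f=lambda u,v:(215+(u-400+.5)/4-.5,65+(v+.5)/4-.5)
print(s.back([f(584,214)],92))
e=s.proj([[443.5,-279,92],[443.5,-279,20],[443.5,-276,60]]);print((e-[215,65]+.5)*4-.5+[400,0])
E
```

```text
[[ 447.72556989 -285.97135906   92.        ]]
[[593.35985357 218.266651  ]
 [594.37801492 283.95081169]
 [595.63280928 250.85068592]]
```

Tip and pot mouth agree to within a few mm, so I'll dip.

```bash
python3 -m creep '-2 0 5 0; -3 0 14 0; -3 0 26 0; -3 0 40 0; -3 0 53 0; -3 0 64 0; -3 0 70 0; -3 0 73 0; -3 0 73 0; -3 0 73 0';  python3 - <<'E'
from h import *
t=Cam("top"); s=Cam("scene")
a=cv2.resize(t.img[210:310,310:410],None,fx=4,fy=4,interpolation=2)
b=cv2.resize(s.img[65:165,215:315],None,fx=4,fy=4,interpolation=2)
cv2.imwrite("pics/d2.png",np.hstack([a,b]))
E
python3 go.py
```

```text
t: 22.55
position: [444.6, -182.0, 137.8]
eef_rot: [-0.003, 0.708, -0.707, 0.001]
contact_force: [-0.7, -1.0, -1.3]
opening: 15.4
t 22.65 p [ 444.6 -182.   137.8] yaw -89.9 zdir [ 0.  0. -1.] F [-0.5 -0.6 -2.1] open 15.6 q [-0.1  0.2 -0.5 -0.  -0.8  0.1]
```

View pics/d2.png

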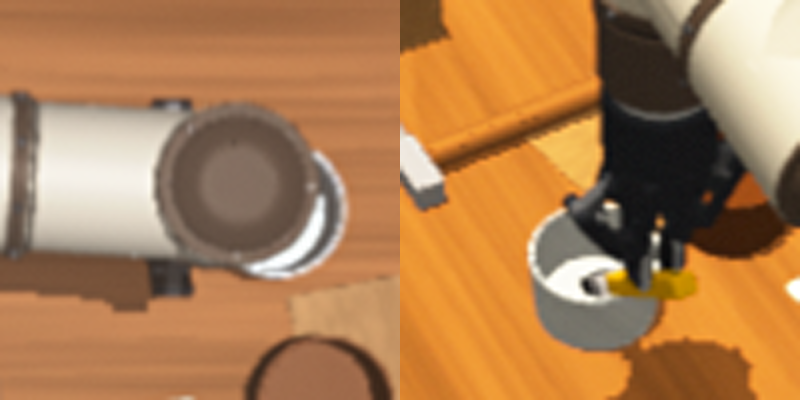

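The bristle end is in the pot near (586,280) in the crop, agreeing with about z = 20. I'll go 5 mm deeper for margin, hold briefly, then lift.

```bash
python3 -m creep '0 0 3 0; 0 0 5 0; 0 0 5 0; 0 0 5 0; 0 0 5 0; 0 0 -5 0; 0 0 -20 0; 0 0 -42 0; 0 0 -64 0; 0 0 -75 0';  python3 - <<'E'
from h import *
t=Cam("top"); s=Cam("scene")
a=cv2.resize(t.img[210:310,310:410],None,fx=4,fy=4,interpolation=2)
b=cv2.resize(s.img[65:165,215:315],None,fx=4,fy=4,interpolation=2)
cv2.imwrite("pics/d3.png",np.hstack([a,b]))
E
python3 go.py 410 60 212 349
```

```text
t: 23.9
position: [444.3, -181.8, 214.2]
eef_rot: [-0.004, 0.708, -0.707, 0.002]
contact_force: [0.1, 0.1, -0.9]
opening: 15.8
t 24.00 p [ 444.6 -182.   213.9] yaw -89.9 zdir [ 0.  0. -1.] F [-0.  -0.4 -0.9] open 15.4 q [-0.1  0.2 -0.4 -0.  -1.   0.1]
target [410.0, 60.0, 212.0, 349.0] -> d [-242.    34.3    2.2] turn -78.9
```

View pics/d3.png

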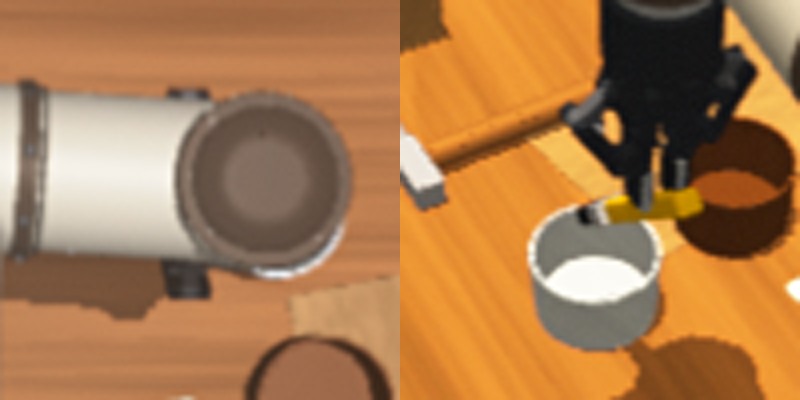

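The pot is unmoved after the dip. Next I'll go to clear bench and press the brush level in the jaws, with a light grip.

```bash
python3 go.py 420 80 160 332.4; python3 -m creep '-10 0 0 -3; -32 2 0 -8; -58 4 0 -14; -88 6 0 -21; -120 8 0 -28; -152 10 5 -35; -184 13 12 -42; -215 16 22 -50; -243 20 35 -57; -260 24 48 -62.3'; python3 go.py 420 80 124 332.4
```

```text
t 24.00 p [ 444.6 -182.   213.9] yaw -89.9 zdir [ 0.  0. -1.] F [-0.  -0.4 -0.9] open 15.4 q [-0.1  0.2 -0.4 -0.  -1.   0.1]
target [420.0, 80.0, 160.0, 332.4] -> d [-261.9   24.7   54.3] turn -62.3
t: 25.25
position: [419.7, 79.5, 165.1]
eef_rot: [-0.002, 0.972, -0.236, 0.003]
contact_force: [-0.0, -0.2, -1.7]
opening: 15.4
t 25.25 p [419.7  79.5 165.1] yaw -27.3 zdir [ 0.  0. -1.] F [-0.  -0.2 -1.7] open 15.4 q [ 0.6  0.1 -0.6  0.  -0.9  0.5]
target [420.0, 80.0, 124.0, 332.4] -> d [-0.2 -0.4 41.2] turn 0.3
```

```bash
python3 -m creep '4 0 3 0; 12 0 9 0; 22 0 17 0; 32 0 26 0; 38 0 34 0; 40 0 38 0; 38 0 42 0; 36 0 44 0; 31 0 50 0; 24 0 57 0' - 22; python3 go.py;  python3 - <<'E'
from h import *
t=Cam("top"); s=Cam("scene")
a=cv2.resize(t.img[180:280,215:315],None,fx=4,fy=4,interpolation=2)
b=cv2.resize(s.img[165:265,250:350],None,fx=4,fy=4,interpolation=2)
cv2.imwrite("pics/l1.png",np.hstack([a,b]))
E
```

```text
t: 26.5
position: [441.4, 69.0, 108.4]
eef_rot: [-0.002, 0.972, -0.235, 0.004]
contact_force: [0.4, 0.7, 3.1]
opening: 15.5
t 26.50 p [441.4  69.  108.4] yaw -27.2 zdir [ 0.  0. -1.] F [0.4 0.7 3.1] open 15.5 q [ 0.5  0.2 -0.6  0.  -0.7  0.6]
```

View pics/l1.png

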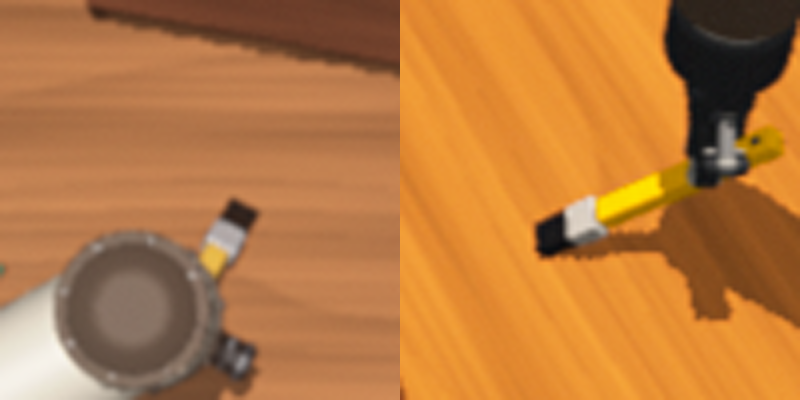

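```bash
python3 -m creep '-5 0 6 0; -9 0 12 0; -14 0 20 0; -19 0 28 0; -23 0 37 0; -27 0 46 0; -30 0 56 0; -32.5 0 66 0; -34 0 75 0; -35 0 82 0' - 22; python3 go.py; python3 -m creep '-1 0 3 0; -1 0 6 0; -1 0 8 0; -1 0 9 0; -1 0 9 0; -1 0 9 0; -1 0 9 0; -1 0 9 0; -1 0 9 0; -1 0 9 0' - 22; python3 go.py;  python3 - <<'E'
from h import *
t=Cam("top"); s=Cam("scene")
a=cv2.resize(t.img[180:280,215:315],None,fx=4,fy=4,interpolation=2)
b=cv2.resize(s.img[165:265,250:350],None,fx=4,fy=4,interpolation=2)
cv2.imwrite("pics/l2.png",np.hstack([a,b]))
E
```

```text
t: 27.85
position: [410.2, 85.0, 25.2]
eef_rot: [-0.002, 0.972, -0.235, 0.003]
contact_force: [-1.4, 1.4, 4.5]
opening: 15.3
t 27.85 p [410.2  85.   25.2] yaw -27.2 zdir [ 0.  0. -1.] F [-1.4  1.4  4.5] open 15.3 q [ 0.6  0.4 -0.8  0.  -0.5  0.5]
t: 29.1
position: [409.3, 85.5, 17.4]
eef_rot: [-0.002, 0.972, -0.235, 0.003]
contact_force: [-5.8, 1.5, 17.2]
opening: 15.2
t 29.10 p [409.3  85.5  17.4] yaw -27.1 zdir [ 0.  0. -1.] F [-5.8  1.5 17.2] open 15.2 q [ 0.6  0.4 -0.8  0.  -0.4  0.5]
```

View pics/l2.png

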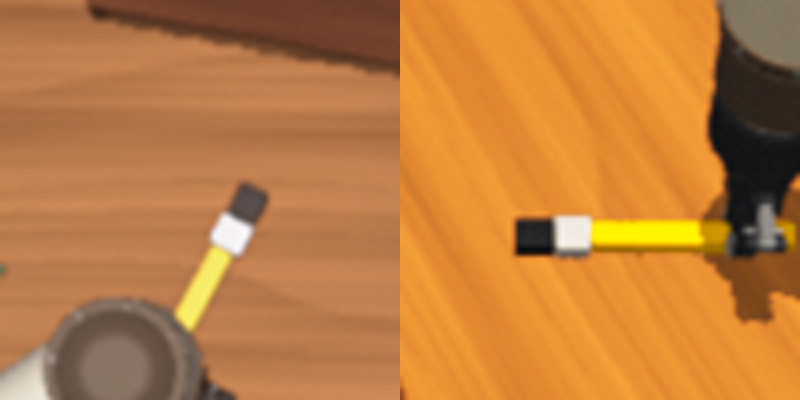

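The brush is flat again, with its end at about (254,188) in the top crop and (515,237) in the scene crop. I'll measure where the grip sits along it.

```bash
python3 - <<'E'
from h import *
np.set_printoptions(precision=1,suppress=True)
t=Cam("top"); s=Cam("scene"); p=monitor.state()["position"][:2]
f=lambda o,k,off,pts:[(o[0]+(u-off+.5)/k-.5,o[1]+(v+.5)/k-.5) for u,v in pts]
A=t.back(f((215,180),4,0,[(240,182),(268,194),(224,214),(254,226),(211,246),(240,256)]),15).reshape(3,2,3).mean(1)
B=s.back(f((250,165),4,400,[(515,218),(515,252),(553,216),(553,252),(591,217),(591,248)]),13).reshape(3,2,3).mean(1)
print(A,B)
for q in(A,B):
  d=q[0]-q[2]; print("heading",np.degrees(np.arctan2(d[1],d[0])),"tip dist",np.linalg.norm(q[0][:2]-p),"junction",np.linalg.norm(q[2][:2]-p), "head from tcp",np.degrees(np.arctan2(*(q[0][:2]-p)[::-1])))
E
```

```text
[[545.   14.6  15. ]
 [520.7  25.6  15. ]
 [497.3  35.4  15. ]] [[548.   17.   13. ]
 [524.5  28.3  13. ]
 [500.8  39.2  13. ]]
heading -23.528212351413906 tip dist 153.01757480723117 junction 101.18855075291815 head from tcp -27.583080527203165
heading -25.25526805797854 tip dist 154.65200881177736 junction 102.52158669660184 head from tcp -26.283555693883788
```

```bash
python3 go.py 413.6 281.6 117 332.4; python3 -m creep '0 0 0 0; 0 0 -8 0; 0 0 -25 0; 0 0 -48 0; 0 0 -72 0; 0 0 -90 0; 0 0 -98 0; 0 0 -100 0; 0 0 -100 0; 0 0 -100 0' - 60; python3 go.py 413.6 281.6 117 332.4
```

```text
t 29.30 p [409.3  85.5  17.4] yaw -27.1 zdir [ 0.  0. -1.] F [-5.6  1.1 17.3] open 15.5 q [ 0.6  0.4 -0.8  0.  -0.4  0.5]
target [413.6, 281.6, 117.0, 332.4] -> d [ -85.1 -176.9  -99.3] turn 0.5
t: 30.55
position: [408.2, 85.1, 116.7]
eef_rot: [-0.001, 0.972, -0.235, 0.003]
contact_force: [0.4, -0.8, -0.3]
opening: 15.2
t 30.55 p [408.2  85.1 116.7] yaw -27.2 zdir [ 0.  0. -1.] F [ 0.4 -0.8 -0.3] open 15.2 q [ 0.6  0.2 -0.7  0.  -0.7  0.5]
target [413.6, 281.6, 117.0, 332.4] -> d [ -84.9 -177.3   -0.1] turn 0.4
```

```bash
python3 -m creep '-3 -6 0 0; -11 -22 0 0; -22 -45 0 0; -35 -72 0 0; -48 -100 0 0; -60 -127 0 0; -71 -150 0 0; -80 -167 0 0; -84 -175 0 0.4; -85 -177 0 0.4'; python3 go.py 413.6 281.6 58 332.4; python3 - <<'E'
from h import *
t=Cam("top"); s=Cam("scene")
a=cv2.resize(t.img[215:315,150:250],None,fx=4,fy=4,interpolation=2)
b=cv2.resize(s.img[235:335,300:400],None,fx=4,fy=4,interpolation=2)
cv2.imwrite("pics/r1.png",np.hstack([a,b]))
E
```

```text
t: 31.8
position: [413.1, 281.5, 116.7]
eef_rot: [-0.001, 0.971, -0.238, 0.003]
contact_force: [0.2, -0.8, -0.7]
opening: 15.5
t 31.80 p [413.1 281.5 116.7] yaw -27.6 zdir [ 0.  0. -1.] F [ 0.2 -0.8 -0.7] open 15.5 q [ 0.9  0.3 -0.5  0.  -0.8  0.2]
target [413.6, 281.6, 58.0, 332.4] -> d [ 0.1 -0.1 58.7] turn 0.0
```

View pics/r1.png

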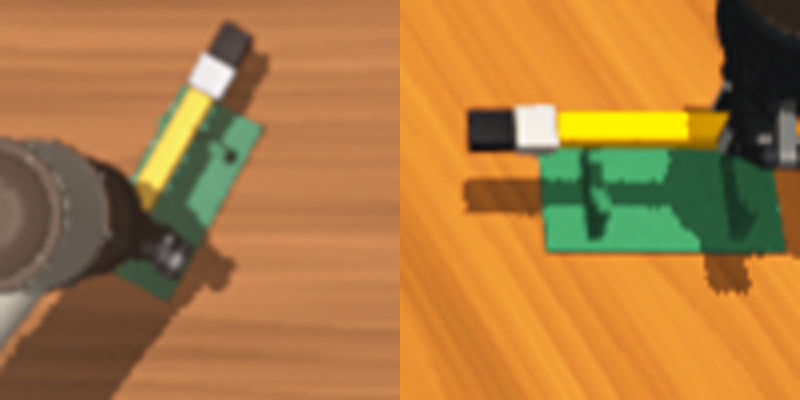

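```bash
python3 - <<'E'
from h import *
np.set_printoptions(precision=1,suppress=True)
t=Cam("top"); s=Cam("scene")
f=lambda o,k,off,pts:[(o[0]+(u-off+.5)/k-.5,o[1]+(v+.5)/k-.5) for u,v in pts]
A=t.back(f((150,215),4,0,[(222,22),(253,38),(190,90),(214,100)]),115).reshape(2,2,3).mean(1)
B=s.back(f((300,235),4,400,[(467,111),(467,148),(557,108),(557,145)]),112).reshape(2,2,3).mean(1)
th=np.radians(-27.6);u=np.array([np.cos(th),np.sin(th)]);v=np.array([-u[1],u[0]])
for q,c in((A,(433.5,268.4)),(B,(436.3,272.7))):
    for r in q: d=r[:2]-c; print(r, "rest frame",d@u,d@v)
E
```

```text
[545.7 207.4 115. ] rest frame 127.72629902939254 -2.08443975113783
[499.5 231.2 115. ] rest frame 75.7408963735749 -2.411912015832387
[553.8 212.6 112. ] rest frame 131.98463801860603 1.142198118460563
[506.1 235.2 112. ] rest frame 79.24939906566486 -0.9363868286607578
```

Measured in the rest's frame, the brush is within 2 mm laterally and its middle is 6–8 mm forward, so the handle spans both notches. I'll lower it.

```bash
python3 -m creep '0 0 8 0; 0 0 20 0; 0 0 34 0; 0 0 46 0; 0 0 54 0; 0 0 58 0; 0 0 60 0; 0 0 61 0; 0 0 61 0; 0 0 61 0'; python3 go.py; python3 -m creep '0 0 0 0; 0 0 0 0; 0 0 0 0; 0 0 0 0; 0 0 0 0; 0 0 0 0; 0 0 0 0; 0 0 -1 0; 0 0 -4 0; 0 0 -8 0' 0.55 30; python3 go.py;python3 - <<'E'
from h import *
t=Cam("top"); s=Cam("scene")
a=cv2.resize(t.img[215:315,150:250],None,fx=4,fy=4,interpolation=2)
b=cv2.resize(s.img[235:335,300:400],None,fx=4,fy=4,interpolation=2)
cv2.imwrite("pics/r2.png",np.hstack([a,b]))
E
```

```text
t: 33.25
position: [413.6, 280.8, 56.4]
eef_rot: [-0.001, 0.971, -0.239, 0.003]
contact_force: [-2.7, 0.5, 4.4]
opening: 14.9
t 33.25 p [413.6 280.8  56.4] yaw -27.6 zdir [ 0.  0. -1.] F [-2.7  0.5  4.4] open 14.9 q [ 0.9  0.4 -0.5  0.  -0.6  0.2]
t: 34.5
position: [413.6, 280.8, 64.6]
eef_rot: [-0.001, 0.971, -0.239, 0.003]
contact_force: [-0.5, -0.4, -0.1]
opening: 46.8
t 34.50 p [413.6 280.8  64.6] yaw -27.6 zdir [ 0.  0. -1.] F [-0.5 -0.4 -0.1] open 46.8 q [ 0.9  0.4 -0.5  0.  -0.7  0.2]
```

View pics/r2.png

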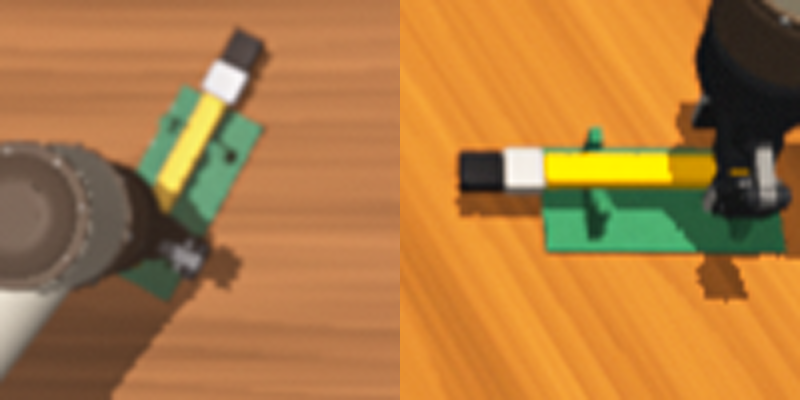

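The brush sits in the front notch with the handle between the horns. I'll go straight up and well away, then look.

```bash
python3 -m creep '0 0 -8 0; 0 0 -20 0; 0 0 -38 0; 0 0 -60 0; 0 0 -85 0; 0 0 -110 0; 0 0 -130 0; -10 30 -145 0; -20 70 -150 0; -30 110 -150 0'; python3 -m creep '-10 40 0 0; -20 90 0 0; -20 140 0 0; -20 190 0 0; -20 230 0 0; -20 250 0 0; -20 250 0 0; -20 250 0 0; -20 250 0 0; -20 250 0 0';python3 go.py;python3 - <<'E'
from h import *
t=Cam("top"); s=Cam("scene")
cv2.imwrite("pics/scene9.png",s.img);cv2.imwrite("pics/top9.png",t.img)
a=cv2.resize(t.img[215:315,150:250],None,fx=4,fy=4,interpolation=2)
b=cv2.resize(s.img[235:335,300:400],None,fx=4,fy=4,interpolation=2)
cv2.imwrite("pics/r3.png",np.hstack([a,b]))
E
```

```text
t: 35.85
position: [334.7, 196.6, 215.4]
eef_rot: [-0.003, 0.971, -0.238, 0.004]
contact_force: [0.8, -0.6, -0.2]
opening: 46.8
t: 37.1
position: [201.5, -15.3, 213.6]
eef_rot: [-0.002, 0.971, -0.238, 0.003]
contact_force: [0.2, 0.0, -0.0]
opening: 46.7
t 37.10 p [201.5 -15.3 213.6] yaw -27.6 zdir [ 0.  0. -1.] F [ 0.2  0.  -0. ] open 46.7 q [ 0.8 -0.5 -0.9  0.  -1.2  0.2]
```

View pics/r3.png

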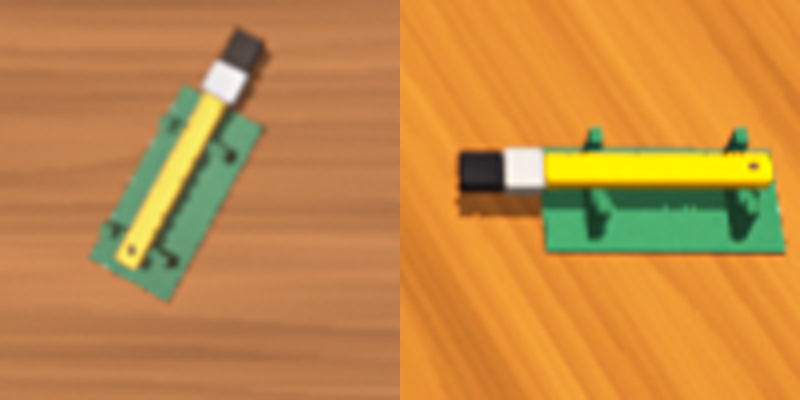

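View pics/scene9.png

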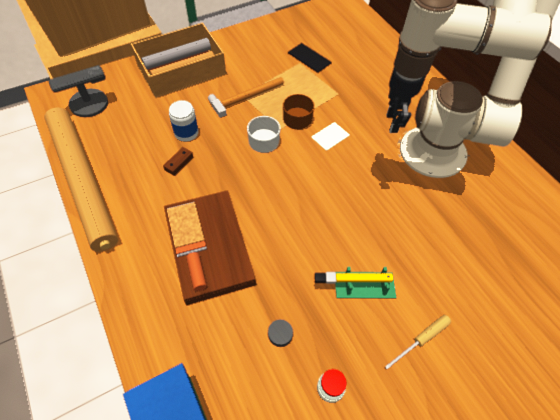

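View pics/top9.png

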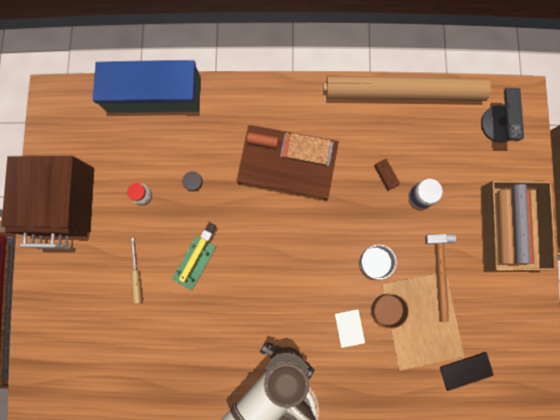

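The brush lies between the horns in both notches, and the pot and the other things are where they were. The arm touches nothing, so I'm handing in.

```bash
python3 -c "
from plant import job
print(job.hand_in())"
```

```text
the job is handed in; nothing more can be done
None
```

The job is done and handed in at about 37 s of the 72 s allowed.

- **Drawing out:** I pulled the brush out by its ferrule, turned it half round, and put it down and let go clear of the shelf.
- **Tilting:** I took it again by the handle. The tool only points straight down, so I pressed the bristle end up under the shelf's front edge to tilt the brush about 50° in the jaws.
- **Dipping:** I held the bristle end in the pot for a moment. I worked out the tip at about z = 15–20 mm from the tilt measured in one picture, against 32 mm at half depth. That depth was not measured directly, but contact when the brush later touched the bench agreed with it.
- **Laying down:** I pressed the brush level against clear bench, which touched the bristles to the bench after the dip. I then laid it on the green rest and let go.

**Last checks:**
- **Brush:** in the final pictures the handle lies in both notches between the horns, with its middle about 6–8 mm forward of the rest's centre.
- **Pot and bystanders:** the pot is upright at the same pixels as before, and the others look unmoved.
- **Arm:** it is clear, with contact force about 0. The highest force I read was about 18 N, while pressing the brush level.

**Disagreements:** the two cameras differed by 3–5 mm, so I used the average. The grip ended about 7 mm farther back on the handle than first estimated, which I allowed for when placing the brush.

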